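# Open a candling session: fan, lamp, timer

## Task

Open the candling session in the usual order: first press in the green start button on the grey fan starter box, then the white button on the blue hand lamp where it lies, and last the orange bar on top of the white timer, so that it counts candling time only. Press each one lightly from above with a closed fingertip until it goes in, then let go. Do not lift, tip or shift the lamp or the timer, and leave the red stop button and everything else on the bench alone.

Things in the scene. Friction and masses are not known exactly. Their poses are not given: they have to be found in the camera images.
- starter: Grey painted steel starter box of the extractor fan, screwed to the bench: 154 x 88 mm, lid top 60 mm above the bench. Origin under its centre on the bench. Its x axis runs along its long side from the red stop button to the green start button. Nothing on it stands higher than 80 mm.
- start_top (a point): Centre of the top face of the green start button on the starter box (flat cap 29 mm across, top 74 mm above the bench when out and 68 mm when in, 34 mm from the box centre along the box's +x; it stands 10 mm proud of its steel collar, 38 mm across). It moves down with the button.
- start_button (a joint): Travel of the green start button, m: 0 out, 0.006 fully in. It takes about 3 N, goes straight down, and stays in where it is left; it counts as on beyond about 0.004. Past full travel its rubber face yields up to 3 mm more at about 1.5 N per mm.
- stop_top (a point): Centre of the top of the red mushroom stop button on the same box (36 mm across, top 79 mm above the bench, 34 mm from the box centre along the box's -x).
- stop_button (a joint): Travel of the red stop button, m: 0 out, 0.006 fully in; sprung, 3.5 N at full travel. To be left alone.
- candling_lamp: Blue plastic hand candling lamp (0.45 kg, loose), lying on its two flat feet on the bench; 200 mm long, handle 38 mm across with its upper side 49 mm above the bench, head 60 mm across. Origin on the bench under the handle's middle, x axis along the lamp towards the head with its black rubber cup. Feet at x = -58 mm and +90 mm carry it, so a push down on its button does not tip it.
- lamp_button_top (a point): Centre of the top face of the white push button (25 mm across, in a black collar 31 mm across) on the upper side of the lamp's handle, 5 mm from the lamp origin along its +x; 60 mm above the bench when out, 54 mm when in, collar top at 50 mm. It moves with the button.
- lamp_button (a joint): Travel of the lamp's push button, m: 0 out, 0.006 fully in. It takes about 2.5 N, goes straight down, and stays in where it is left; it counts as on beyond about 0.004. Past full travel its rubber face yields up to 3 mm more at about 1.5 N per mm.
- timer: White plastic bench timer (0.3 kg, loose, rubber feet), 84 x 116 mm, case top 50 mm above the bench, with a dark sloping display on its -x side. Origin on the bench under its centre; y axis along its width.
- timer_bar_top (a point): Centre of the top face of the orange start bar on the timer (28 mm in the timer's x by 70 mm in its y), 17 mm from the timer origin along its +x; 61 mm above the bench at rest, 55 mm when fully down (black surround at 52 mm). It moves with the bar.
- timer_bar (a joint): Travel of the timer's start bar, m: 0 up, 0.006 fully down; sprung, about 0.7 N to begin and 2.8 N at full travel, it comes back up when let go. It starts the timer beyond about 0.003. Past full travel its rubber face yields up to 3 mm more at about 1.5 N per mm.
- egg_tray: Bystander: tan fibre egg tray, 163 x 208 x 41 mm high, loose; origin under its centre.
- bowl: Bystander: chipped white porcelain bowl, 128 mm across, 55 mm high; origin under its centre.
- jar: Bystander: green glass jar with steel lid, 60 mm across, 85 mm high; origin under its centre.
- brush: Bystander: small egg-cleaning brush lying on the bench, about 200 mm long; origin at the underside near its middle, x axis along it.
- egg0: Bystander: brown hen's egg, 44 mm across, 56 mm high, standing in a cell of the tray with its top about 59 mm above the bench; origin at its lower end.
- egg1: Bystander: cream-white hen's egg, 44 mm across, 56 mm high, standing in a cell of the tray with its top about 59 mm above the bench; origin at its lower end.
- egg2: Bystander: dark brown hen's egg, 44 mm across, 56 mm high, standing in a cell of the tray with its top about 59 mm above the bench; origin at its lower end.
- egg3: Bystander: light tan hen's egg, 44 mm across, 56 mm high, standing in a cell of the tray with its top about 59 mm above the bench; origin at its lower end.

How it is judged:
By the outcome, as a careful person would: the job done as asked, in the order asked, and still so for the second after the job is handed in, with the robot touching nothing.
It also fails if it takes over 51 s, if anything falls off the work surface, if the arm or the gripper's body presses on something with over 40 N, if the wrist force passes 120 N, or if a joint passes its speed limit or range.

## Robot

A 6-joint arm with a two-finger parallel gripper is mounted at the origin on the work surface. World frame = base frame: x ahead of the robot, y to its left, z up, the work surface at z = 0. Lengths are in m, angles in rad, forces in N, time in s.
With the tool pointing down it reaches from about 0.325 to 1 m from the base axis. Payload 5.1 kg.
Tool frame: the origin (TCP) lies at the very end of the fingers, on their centre line; the grasp point (between the pads) lies 19 mm behind it; z points along the fingers, y is the line along which they close (so a half turn about z gives the same grasp; the last joint's range is limited). The gripper opens to 85 mm and grips with 20 to 120 N. Pads are 22 mm wide; open, the fingers measure 114 mm over their backs; the gripper's body (76 mm by 85 mm) begins 54 mm behind the grasp point. The pads swing forward as they close: fully open they stand 13 mm farther back than shut.
Start: joints at [-1.211, 0.124, 1.65, -0, 1.367, -0.083], TCP at [0.278, -0.587, 0.231] pointing down, gripper open.
Joint ranges: [-2.61, 2.61], [-1.02, 2.33], [0.03, 2.71], [-1.35, 4.49], [0.32, 2.68], [-2.91, 2.91]. Speed limits (rad/s): [2.57, 2.57, 3.14, 3.14, 3.14, 3.14].

## Interface

Orientations are given as a unit quaternion [x, y, z, w].
In Python, from workcell import robot gives the robot as it stands. The module is installed in compiled form; this text tells all that it offers.
- The arm moves only by the tool step_arm, never from a script. Its argument "rows" is one flat list of numbers, 7 for each row, row after row: the finger opening in mm, from 0 to 85.4, then the shift along the tool's x, y, z in mm, then the turn, a rotation vector about the tool's x, y, z in rad. In form: [jaw, dx, dy, dz, ax, ay, az, jaw, dx, dy, dz, ax, ay, az, ...]. A call has 1 to 8 rows; each row is the pose to reach, as a shift and turn from the pose commanded when the call began, along the tool's axes at that moment; what a row does not reach only later rows make up. A row lasts 1/8 s, in which the tool goes at most 62.5 mm and 10.7 degrees, less where a joint would pass 70% of its speed; a pose out of reach is approached as far as the arm can. A call with a gripper value outside its range is refused whole. The fingers move at their own pace and stop on an object; "grip_force" is the grip in N (left out, the last holds). Time passes only in rows, so rows that repeat a pose let the fingers close. It gives the time, the measured TCP pose, the force and the opening at its end, in the units of the state.
- robot.get_state(): the state, without advancing time (a new reading comes with each control period).
- robot.camera(name): name is "scene" or "side" or "wrist"; returns a dict with "image" (420x560x3 uint8, red, green, blue), "depth" (420x560 float32, m along the optical axis (not along the pixel's ray), 0 where there is no reading), "fx", "fy", "cx", "cy" (pixels), "R" (3x3) and "t" (3): a world point X has camera coordinates R X + t. Camera axes: x right, y down, z forward; pixel columns grow to the right and rows downward; lengths in m; the calibration is good to about 2 mm. A picture is of the moment at which its call begins.
- robot.hand_in(): hands the job in, once; it reports no verdict.
Trained networks look in a picture, given as the dict that the camera call returned (one of the last four; its "shot" number tells which), for a name from the list of things; names that differ only in an ending like _2 or _b are one class to them, and where a whole thing is asked for, a point or a joint stands for the part that bears it (a point fixed in the world has none). Each returns a list of dicts, best first, with "conf" (0 to 1); they miss things now and then, are a little off and sometimes report something else, mostly with a low value. They report only what shows in the picture. A call takes as long as a camera call.
- robot.silhouettes(query, picture): "region" (420x560 bool, what is visible of it) and "xy" ([column, row] in pixels, amid what is visible of it).
The state is a dict: "time_s": time; "joint_positions": joint angles; "joint_vel": joint speeds; "joint_torque": joint torques, N m; "tool_pos": TCP position; "eef_rot": TCP orientation; "contact_force": force on the tool from outside, world axes, zero at the start; "torque": the same for the moment, N m; "width": finger opening in m.
Only numpy, scipy, OpenCV 4.12 (cv2) and the standard library are available. Lean on these libraries where they do the work, as an engineer would, in place of code of your own. Each camera call takes 0.05 s, during which the arm holds its last target. There are 200 camera calls.

## Working session

There is one attempt and no reset: what is moved stays moved. The work goes in short steps, Python scripts to look and compute and a tool call to move; the robot and the scene stay as the last step left them, time stands still between calls to the robot, and variables do not carry over. Pictures are saved under pics/ and viewed, on a budget of 10 in all, crops included, one or two more only if the job needs it, and the job is handed in when it is done.

Besides the shell and the picture viewer there is one more tool, called as name(argument=value, ...) on one line, values as JSON. step_arm: Moves the arm, as the interface text tells. Its arguments: {"type":"object","properties":{"rows":{"type":"array","items":{"type":"number"}},"grip_force":{"type":"number"}},"required":["rows"]}

```bash
mkdir -p pics
cat > h.py <<'E'
import numpy as np, cv2
from workcell import robot
from scipy.spatial.transform import Rotation as Ro
def world(c,u,v,z):
    d=c["R"].T@np.array([(u-c["cx"])/c["fx"],(v-c["cy"])/c["fy"],1.]); o=-c["R"].T@c["t"]
    return o+d*(z-o[2])/d[2]
def cloud(c,m):
    v,u=np.nonzero(m&(c["depth"]>0)); d=c["depth"][v,u]
    return (np.c_[(u-c["cx"])/c["fx"]*d,(v-c["cy"])/c["fy"]*d,d]-c["t"])@c["R"]
def save(c,n): cv2.imwrite(f"pics/{n}.png",c["image"][:,:,::-1])
def totool(p):
    s=robot.get_state(); return Ro.from_quat(s["eef_rot"]).inv().apply(np.array(p)-s["tool_pos"])*1000
Z=dict(start_top=.074,lamp_button_top=.060,timer_bar_top=.061,stop_top=.079)
E
python3 - <<'E'
from h import *
ims=[]
s=robot.get_state();print(s["tool_pos"],s["eef_rot"],s["contact_force"])
for n in ("scene","side"):
    c=robot.camera(n); ims.append(c["image"])
    print(n,"cam",-c["R"].T@c["t"])
    for q in list(Z)+["starter","candling_lamp","timer"]:
        for r in robot.silhouettes(q,c)[:2]:
            P=cloud(c,r["region"]); 
            print(q,round(r["conf"],2),np.round(r["xy"]),r["region"].sum(),np.round(np.median(P,0),3) if len(P) else None, np.round(world(c,*r["xy"],Z.get(q,.05)),3))
for n,i in zip(("scene","side"),ims): cv2.imwrite(f"pics/{n}0.png",i[:,:,::-1])
cv2.imwrite("pics/both0.png",cv2.resize(np.vstack(ims),None,fx=.71,fy=.71)[:,:,::-1])
E
```

```text
[ 0.27825048 -0.58677269  0.2300712 ] [ 9.75592875e-01  2.19584868e-01 -1.48516206e-04 -1.00246713e-03] [0.72100217 0.38791042 0.02572724]
scene cam [ 1.21995604 -0.42282604  0.61099746]
lamp_button_top 0.36 [344. 256.] 340 [0.78  0.056 0.045] [0.791 0.054 0.06 ]
timer_bar_top 0.7 [124. 262.] 409 [ 0.54  -0.329  0.06 ] [ 0.547 -0.331  0.061]
stop_top 0.44 [236. 199.] 89 [ 0.504 -0.04   0.077] [ 0.499 -0.038  0.079]
starter 0.64 [248. 222.] 2430 [ 0.571 -0.048  0.058] [ 0.562 -0.044  0.05 ]
candling_lamp 0.59 [366. 184.] 906 [0.604 0.331 0.042] [0.594 0.319 0.05 ]
timer 0.85 [124. 270.] 2049 [ 0.55  -0.337  0.043] [ 0.559 -0.338  0.05 ]
side cam [0.38582309 0.76127645 0.76595184]
lamp_button_top 0.68 [331. 192.] 605 [ 0.514 -0.157  0.017] [ 0.506 -0.102  0.06 ]
lamp_button_top 0.66 [271. 334.] 140 [0.533 0.349 0.06 ] [0.533 0.346 0.06 ]
timer_bar_top 0.36 [305. 200.] 90 [ 0.563 -0.029  0.073] [ 0.566 -0.051  0.061]
stop_top 0.48 [303. 201.] 115 [ 0.562 -0.032  0.072] [ 0.563 -0.026  0.079]
starter 0.72 [316. 211.] 2391 [ 0.529 -0.01   0.058] [ 0.53  -0.027  0.05 ]
starter 0.65 [231. 226.] 249 [0.716 0.076 0.046] [0.718 0.082 0.05 ]
candling_lamp 0.78 [258. 340.] 2595 [0.558 0.354 0.046] [0.556 0.359 0.05 ]
timer 0.72 [340. 154.] 833 [ 0.518 -0.298  0.041] [ 0.518 -0.298  0.05 ]
```

View pics/both0.png

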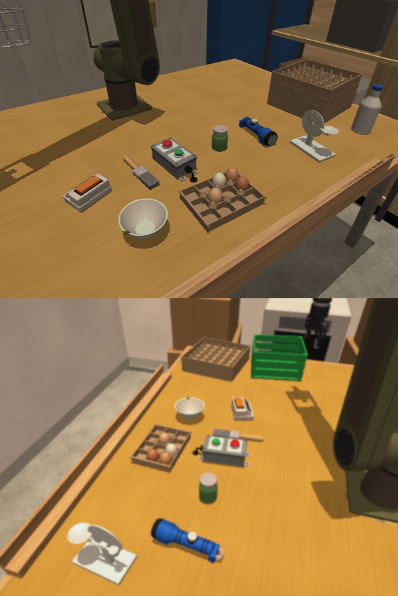

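The scene view shows the timer (upper picture, about 90,188), starter (175,155), brush, bowl and tray. The side view shows the lamp with its white button (193,537), the jar (208,487), and the starter with green (220,443) and red (235,443). Both views agree on the layout. The network's lamp point in the scene view is the wrong object. I'll move over the starter with the fingers closing.

step_arm(rows=[0,490,-378,0,0,0,0,0,490,-378,0,0,0,0,0,490,-378,0,0,0,0,0,490,-378,0,0,0,0,0,490,-378,0,0,0,0,0,490,-378,0,0,0,0,0,490,-378,0,0,0,0,0,490,-378,0,0,0,0])

```text
time_s: 1.8
tool_pos: [0.506, -0.1399, 0.2318]
eef_rot: [0.976, 0.22, 0.0, 0.0]
contact_force: [0.5, 0.4, 0.2]
width: -0.0002
```

step_arm(rows=[0,60,-46,0,0,0,0,0,94,-72,0,0,0,0,0,94,-72,0,0,0,0,0,94,-72,0,0,0,0])

```text
time_s: 2.3
tool_pos: [0.5592, -0.0365, 0.2312]
eef_rot: [0.976, 0.22, -0.0, 0.0]
contact_force: [0.1, -0.2, -0.5]
width: -0.0003
```

```bash
cat > look.py <<'E'
import sys
from h import *
n=sys.argv[1]; c=robot.camera("wrist"); save(c,n)
s=robot.get_state();print(np.round(s["tool_pos"],4),s["eef_rot"],s["time_s"],s["contact_force"],"cam",-c["R"].T@c["t"])
for q in sys.argv[2:]:
    for r in robot.silhouettes(q,c)[:2]:
        P=cloud(c,r["region"]); w=world(c,*r["xy"],Z.get(q,.05))
        print(q,round(r["conf"],2),np.round(r["xy"]),r["region"].sum(),np.round(np.median(P,0),4) if len(P) else None,np.round(w,4),"tool",np.round(totool(w),1))
E
python3 look.py w1 start_top stop_top starter
```

```text
[ 0.5591 -0.0371  0.2313] [ 9.75671027e-01  2.19239591e-01 -1.72875755e-04  1.37385243e-04] 2.35 [-0.30434965 -0.58027424  0.12107756] cam [ 0.62382115 -0.00472723  0.37419537]
start_top 0.71 [282. 188.] 757 [ 0.5609 -0.0339  0.0746] [ 0.5599 -0.0332  0.074 ] tool [  2.6  -3.5 157.3]
start_top 0.22 [512. 318.] 1748 [ 0.532  -0.3255  0.0614] [ 0.538  -0.3102  0.074 ] tool [-135.5  237.6  157.4]
stop_top 0.59 [262. 251.] 881 [ 0.4961 -0.0388  0.0784] [ 0.4962 -0.0417  0.079 ] tool [-58.5 -23.1 152.3]
starter 0.96 [273. 194.] 12912 [ 0.5506 -0.0305  0.0609] [ 0.5456 -0.0301  0.05  ] tool [ -8.9 -12.6 181.4]
starter 0.53 [259. 252.] 859 [ 0.4961 -0.0387  0.0784] [ 0.482  -0.0432  0.05  ] tool [-72.  -27.9 181.4]
```

View pics/w1.png

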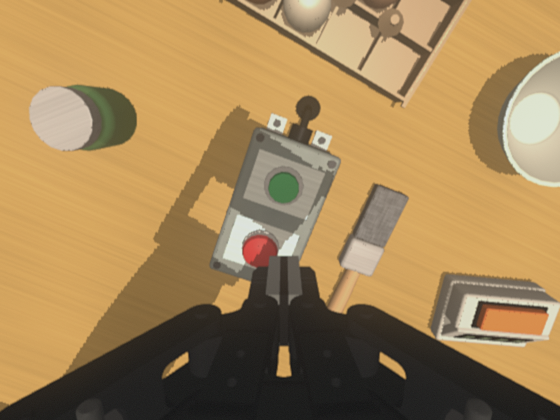

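The wrist view shows the green button at (282,188), red at (262,251), and the timer at lower right. The heights read 74 and 78 mm and the spacing about 66 mm, which fits the given sizes. I'll descend onto green.

step_arm(rows=[0,3,-3,50,0,0,0,0,3,-3,100,0,0,0,0,3,-3,140,0,0,0,0,3,-3,150,0,0,0,0,3,-3,155,0,0,0,0,3,-3,159,0,0,0,0,3,-3,162,0,0,0,0,3,-3,162,0,0,0])

```text
time_s: 3.5
tool_pos: [0.5623, -0.0328, 0.0709]
eef_rot: [0.976, 0.22, 0.002, 0.001]
contact_force: [1.2, -1.8, 3.1]
width: 0.0
```

step_arm(rows=[0,0,0,1,0,0,0,0,0,0,2,0,0,0,0,0,0,2,0,0,0,0,0,0,2,0,0,0])

```text
time_s: 4.0
tool_pos: [0.5614, -0.0324, 0.0678]
eef_rot: [0.976, 0.22, 0.001, 0.0]
contact_force: [3.2, -1.3, 4.2]
width: -0.0
```

step_arm(rows=[0,0,0,1,0,0,0,0,0,0,1,0,0,0,0,0,0,-10,0,0,0,0,0,0,-60,0,0,0,0,0,0,-100,0,0,0,0,0,0,-100,0,0,0])

```text
time_s: 4.75
tool_pos: [0.562, -0.0324, 0.171]
eef_rot: [0.976, 0.22, 0.002, 0.001]
contact_force: [0.7, 0.1, -0.1]
width: -0.0
```

```bash
python3 look.py w2 start_top stop_top
python3 - <<'E'
from h import *
c=robot.camera("side");r=robot.silhouettes("lamp_button_top",c)
for a in r: print(a["conf"],a["xy"],np.round(np.median(cloud(c,a["region"]),0),3),np.round(totool(np.median(cloud(c,a["region"]),0))))
E
```

```text
[ 0.5606 -0.0323  0.1683] [9.75579901e-01 2.19644715e-01 2.35607392e-04 1.02068330e-05] 4.8 [-0.13903262  1.1684605  -0.71470304] cam [ 0.62587111 -0.00067088  0.31421468]
start_top 0.57 [285. 211.] 1030 [ 0.5611 -0.0341  0.0685] [ 0.5607 -0.0331  0.074 ] tool [ 0.7  1.4 92.5]
0.7 [265.1, 152.5] [ 0.738 -0.275  0.036] [ 58. 296. 128.]
```

Green is in: its top now reads 68.5 mm. Now over to the lamp.

step_arm(rows=[0,137,-355,-60,0,0,0,0,137,-355,-60,0,0,0,0,137,-355,-60,0,0,0,0,137,-355,-60,0,0,0,0,137,-355,-60,0,0,0,0,137,-355,-60,0,0,0,0,137,-355,-60,0,0,0,0,137,-355,-60,0,0,0])

```text
time_s: 6.0
tool_pos: [0.5319, 0.3469, 0.2257]
eef_rot: [0.975, 0.22, -0.001, 0.001]
contact_force: [0.8, -0.0, 0.7]
width: -0.0001
```

```bash
python3 look.py w3 lamp_button_top candling_lamp
```

```text
[0.5321 0.346  0.2258] [ 9.75608161e-01  2.19514525e-01 -1.29474269e-03  6.43600289e-04] 6.05 [-0.4247056  -0.8951246  -0.66561477] cam [0.59665948 0.37898386 0.36850939]
lamp_button_top 0.91 [281. 189.] 511 [0.5303 0.3463 0.0606] [0.5292 0.3493 0.06  ] tool [ -0.8  -4.8 165.9]
candling_lamp 0.75 [307. 145.] 8836 [0.578  0.3456 0.0495] [0.5761 0.3443 0.05  ] tool [ 39.4  19.5 176.1]
```

View pics/w3.png

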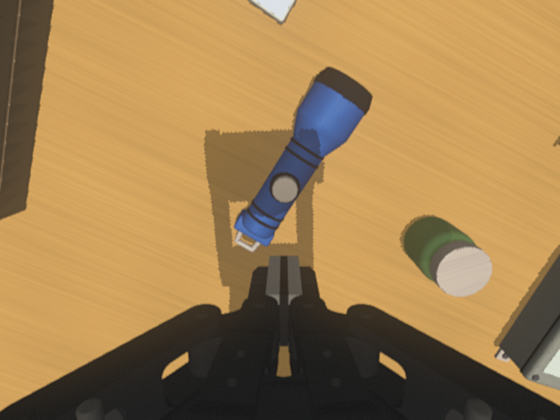

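The wrist view shows the lamp with its button at about (285,188), height 60.6 mm as stated, and nothing close by. I'll press it.

step_arm(rows=[0,-1,-2,50,0,0,0,0,-1,-2,100,0,0,0,0,-1,-2,145,0,0,0,0,-1,-2,160,0,0,0,0,-1,-2,164,0,0,0,0,-1,-2,167,0,0,0,0,-1,-2,169,0,0,0,0,-1,-2,170,0,0,0])

```text
time_s: 7.15
tool_pos: [0.532, 0.349, 0.0592]
eef_rot: [0.976, 0.22, 0.002, -0.0]
contact_force: [0.8, -0.8, 2.6]
width: -0.0001
```

step_arm(rows=[0,0,0,1,0,0,0,0,0,0,2,0,0,0,0,0,0,3,0,0,0,0,0,0,3,0,0,0])

```text
time_s: 7.65
tool_pos: [0.5308, 0.3485, 0.0543]
eef_rot: [0.976, 0.22, 0.0, -0.0]
contact_force: [1.6, 0.9, 2.1]
width: -0.0002
```

Force is still at the button's own level, with about 1 mm to go.

step_arm(rows=[0,0,0,1,0,0,0,0,0,0,1,0,0,0,0,0,0,1,0,0,0])

```text
time_s: 8.02
tool_pos: [0.5308, 0.3485, 0.0535]
eef_rot: [0.976, 0.22, 0.0, -0.0]
contact_force: [1.1, 1.0, 3.2]
width: -0.0004
```

step_arm(rows=[0,0,0,1,0,0,0,0,0,0,1,0,0,0,0,0,0,-10,0,0,0,0,0,0,-60,0,0,0,0,0,0,-120,0,0,0,0,0,0,-170,0,0,0,0,0,0,-170,0,0,0])

```text
time_s: 8.9
tool_pos: [0.5326, 0.3494, 0.2294]
eef_rot: [0.976, 0.22, 0.004, -0.001]
contact_force: [0.1, 0.3, 0.2]
width: 0.0002
```

```bash
python3 look.py w4 lamp_button_top candling_lamp; python3 -c "
from h import *
print(totool([.54,-.331,.24]))"
```

```text
[0.5312 0.3487 0.2258] [ 9.75586770e-01  2.19608366e-01  1.57017845e-03 -3.92540789e-04] 8.95 [ 0.35644937 -0.29889142 -1.03481974] cam [0.5960231  0.38051469 0.3730956 ]
lamp_button_top 0.57 [285. 192.] 490 [0.5302 0.3469 0.0545] [0.5296 0.3477 0.06  ] tool [ -0.6   0.  163.1]
candling_lamp 0.66 [310. 151.] 8352 [0.5781 0.3455 0.0496] [0.5751 0.3428 0.05  ] tool [ 39.5  23.9 171.3]
[-281.55270155  617.74793945  -17.38632195]
```

The lamp button reads 54.5 mm, so it is in, and the lamp has not moved. On to the timer.

step_arm(rows=[0,-282,618,-10,0,0,0,0,-282,618,-10,0,0,0,0,-282,618,-10,0,0,0,0,-282,618,-10,0,0,0,0,-282,618,-10,0,0,0,0,-282,618,-10,0,0,0,0,-282,618,-10,0,0,0,0,-282,618,-10,0,0,0])

```text
time_s: 10.05
tool_pos: [0.5364, -0.1529, 0.2277]
eef_rot: [0.976, 0.22, -0.002, -0.001]
contact_force: [0.4, -0.3, 0.2]
width: -0.0
```

```bash
python3 -c "
from h import *
print(totool([.54,-.331,.235]))"
```

```text
[-73.03217353 162.42810661  -7.66133966]
```

step_arm(rows=[0,-73,160,0,0,0,0,0,-73,160,0,0,0,0,0,-73,160,0,0,0,0,0,-73,160,0,0,0,0,0,-73,160,0,0,0,0])

```text
time_s: 10.68
tool_pos: [0.5398, -0.3263, 0.2282]
eef_rot: [0.976, 0.219, -0.001, -0.002]
contact_force: [0.2, 0.6, 0.1]
width: 0.0002
```

```bash
python3 look.py w5 timer_bar_top timer
```

```text
[ 0.5401 -0.3259  0.2288] [ 0.97551612  0.21992125 -0.00099674 -0.00139631] 10.725 [-0.04869983  0.32552474  0.06232173] cam [ 0.60480527 -0.29510139  0.37104709]
timer_bar_top 0.87 [286. 197.] 2142 [ 0.5319 -0.3289  0.0616] [ 0.5317 -0.3305  0.061 ] tool [ -9.8   1.  168.4]
timer_bar_top 0.67 [280. 197.] 8212 [ 0.5266 -0.3311  0.0506] [ 0.5288 -0.3251  0.061 ] tool [-10.1  -5.2 168.4]
timer 0.7 [280. 198.] 8028 [ 0.5268 -0.3312  0.0507] [ 0.5251 -0.3272  0.05  ] tool [-14.5  -5.1 179.9]
```

View pics/w5.png

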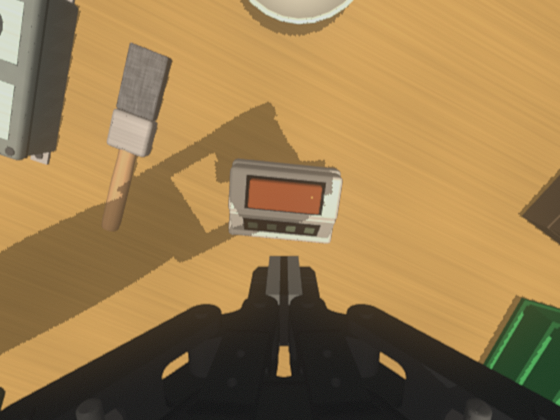

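The wrist view shows the timer's bar centred at (286,197), height 61.6 mm, with its long side along the tool's y. Pressing now.

step_arm(rows=[0,-9,0,50,0,0,0,0,-9,0,100,0,0,0,0,-9,0,145,0,0,0,0,-9,0,160,0,0,0,0,-9,0,165,0,0,0,0,-9,0,169,0,0,0,0,-9,0,172,0,0,0,0,-9,0,173,0,0,0])

```text
time_s: 11.82
tool_pos: [0.5336, -0.3318, 0.0591]
eef_rot: [0.976, 0.22, 0.001, 0.001]
contact_force: [0.5, -0.2, 0.7]
width: 0.0002
```

step_arm(rows=[0,0,0,1,0,0,0,0,0,0,3,0,0,0,0,0,0,3,0,0,0,0,0,0,3,0,0,0])

```text
time_s: 12.32
tool_pos: [0.5329, -0.3315, 0.0551]
eef_rot: [0.976, 0.22, 0.0, 0.0]
contact_force: [0.4, -1.1, 2.6]
width: -0.0003
```

step_arm(rows=[0,0,0,1,0,0,0,0,0,0,1,0,0,0])

```text
time_s: 12.58
tool_pos: [0.5329, -0.3315, 0.0541]
eef_rot: [0.976, 0.22, 0.0, 0.0]
contact_force: [1.7, -1.3, 5.2]
width: 0.0001
```

step_arm(rows=[0,0,0,-10,0,0,0,0,0,0,-60,0,0,0,0,0,0,-120,0,0,0,0,0,0,-170,0,0,0,0,0,0,-170,0,0,0,0,0,0,-170,0,0,0])

```text
time_s: 13.32
tool_pos: [0.5317, -0.3305, 0.2224]
eef_rot: [0.976, 0.22, -0.001, -0.001]
contact_force: [0.1, -0.5, -0.2]
width: 0.0002
```

```bash
python3 look.py w6 timer_bar_top timer
python3 - <<'E'
from h import *
for n in ("side","scene"):
    c=robot.camera(n); save(c,n+"1"); o=cv2.imread(f"pics/{n}0.png")[:,:,::-1]
    for q in ("start_top","lamp_button_top","timer_bar_top","stop_top"):
        for r in robot.silhouettes(q,c)[:1]: print(n,q,round(r["conf"],2),np.round(np.median(cloud(c,r["region"]),0),3))
E
python3 -c "
import cv2,numpy as np
cv2.imwrite('pics/both1.png',cv2.resize(np.vstack([cv2.imread('pics/scene1.png'),cv2.imread('pics/side1.png')]),None,fx=.71,fy=.71))"
```

```text
[ 0.5313 -0.3302  0.2213] [ 0.97558283  0.2196196  -0.00150344 -0.00176547] 13.375 [-0.20027827 -0.9138749   0.40805195] cam [ 0.59652344 -0.29900716  0.3653085 ]
timer_bar_top 0.76 [282. 191.] 2242 [ 0.5316 -0.3289  0.0615] [ 0.5292 -0.3284  0.061 ] tool [ -0.7  -1.7 159.8]
timer 0.86 [279. 192.] 8650 [ 0.5257 -0.3313  0.0506] [ 0.5241 -0.3269  0.05  ] tool [ -4.7  -5.4 170.8]
side start_top 0.73 [ 0.532 -0.322  0.06 ]
side lamp_button_top 0.57 [0.533 0.348 0.054]
side stop_top 0.52 [ 0.496 -0.035  0.077]
scene start_top 0.52 [ 0.715 -0.243  0.031]
scene lamp_button_top 0.54 [0.729 0.01  0.044]
scene timer_bar_top 0.92 [ 0.54  -0.329  0.06 ]
scene stop_top 0.69 [ 0.505 -0.042  0.077]
```

View pics/both1.png

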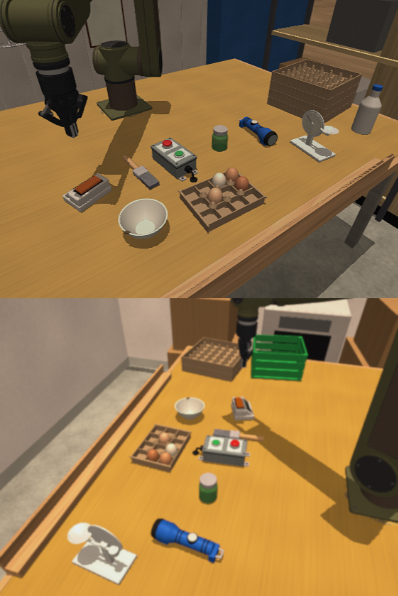

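The pictures match the first pair, with the timer at (88,190) and the lamp at (188,538) unmoved and the arm clear. I'll hand it in.

```bash
python3 -c "
from workcell import robot
print(robot.hand_in())"
```

```text
the job is handed in; nothing more can be done
None
```

I pressed all three controls in the order asked, each with closed fingers from straight above, and handed the job in at about 13.5 s.

| Control | Reading afterwards | Result |
|---|---|---|
| Green start button | Top at 68.5 mm (68 mm is fully in) | In |
| Lamp button | Top at 54.5 mm (54 mm is fully in); lamp unmoved to within 1 mm | In |
| Timer bar | Fingertip reached 54.1 mm at 5 N, past the 55 mm of full travel; bar back up at 61.5 mm; timer unmoved to within about 1 mm | Pressed and released |

- **Bystanders:** The red stop button still reads about 77 mm, its height before the start. The other things look unmoved in the last pictures, though I did not measure them. The arm was clear of everything at the end.
- **Forces:** The highest vertical force I read was about 5 N.
- **Checks that disagreed:** In the last scene-view and side-view checks, the networks gave wrong spots for the start button (both views) and the lamp button (scene view only), mostly with low confidence. I ignored those and relied on the close-up wrist readings, and for the lamp also on the side view, which read 54 mm.

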